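# Roll a brass candlestick stem plaque-up and slide it into its window case

## Task

Roll the brass candlestick stem on the blue felt board until its red enamel plaque faces up and let it lie there, then carry it over and lay it in the wooden chute in front of the cardboard window case, plaque still up. Slide it along the chute fully home into the case, so that the plaque shows in the window, and swing the orange end flap shut behind it. Never lift the stem while the plaque faces elsewhere, and leave the other things on the table where they are.

Things in the scene. Friction and masses are not known exactly. Their poses are not given: they have to be found in the camera images.
- stem: Brass candlestick stem, 0.2 to 0.37 kg, a round bar 150 mm long, ends alike: a collar 36 mm in diameter, 24 mm long at each end, on which it rolls, 8 mm tapers, and between them a waist 28 mm in diameter, 86 mm long. Origin at its centre, 18 mm above what it lies on; x along its axis. Its y and z turn as it rolls and do not tell where the plaque is: see plaque_face.
- plaque_face (a point): Red enamel plaque, 62 x 15 mm with a white line along it, on the stem's waist, halfway along; it turns with the stem. The point is on the plaque's face, 15 mm from the stem's axis; x along the stem, z straight out of the plaque (z up = plaque up). It starts 0.9 rad or more off upright, to either side, or underneath.
- board: Fixed board with blue felt top, 280 mm (x) by 300 mm (y), felt 8 mm above the table; wooden strips 10 mm wide along its two y edges rise 6 mm above the felt. Origin: centre of the underside, on the table. It may stand left or right of the case.
- case: Fixed plywood base plate, 350 x 110 x 8 mm, with cardboard window case and chute. Origin on the table below the case's mouth; x into the case. Case: inner width 40, height 41, depth 152, top 53 mm above the table; roof window 24 mm wide, 30 to 126 mm inside. Chute: two wooden guides 12 mm high, 10 thick, 40 apart, at x -165 to -115 and -45 to 0 mm; gap for fingers between.
- mouth (a point): Centre of the lower edge of the case's mouth, on the chute floor (8 mm above the table); x into the case, y to the left, z up. The stem lies in the chute with its centre at about x = -0.080, z = 0.018, and is fully home with its centre at x = 0.075 to 0.077.
- flap (a joint): Upright hinge of the orange end flap, rad: 0 shut across the mouth, growing as the free edge swings out away from the case and on to the right (-y of the case); at pi/2 the flap points along -x of the case. It stays where it is left (0.03 N m of friction); stops at 0 and 2.7.
- flap_hinge (a point): Hinge line of the orange flap at the flap's mid height, 40 mm above the table, 10 mm before the mouth and 34 mm to the right (-y) of its middle. y points from hinge to free edge. The flap is 66 mm long, 4 mm thick and spans 22 to 58 mm above the table; it can shut only if the stem sticks out of the mouth less than 8 mm.
- flap_edge (a point): Middle of the orange flap's free edge, 66 mm from the hinge line.
- candle_cup: Bystander: brass candle cup, 48 mm wide, 38 mm high, on the far part of the board. Origin under its centre.
- candlestick: Bystander: brass candlestick, base 84 mm wide, 170 mm high. Origin under its centre.
- screw_bowl: Bystander: steel bowl, 100 mm wide, 45 mm high. Origin under its centre.
- polish: Bystander: amber bottle, 56 mm wide, 150 mm high. Origin under its centre.
- wax_tin: Bystander: green tin, 72 mm wide, 50 mm high. Origin under its centre.
- driver: Bystander: screwdriver lying on the table near the robot, 140 mm long.
- drip_ring: Bystander: flat brass ring, 68 mm wide, 10 mm high. Origin under its centre.

How it is judged:
On the way, in this order (a step that is already met when the one before it is completed fails the run):
1. The stem lies still and untouched on the blue felt board with its plaque facing up within 20 degrees (angle between plaque_face's own z axis and vertical below 0.35 rad and height (world z) of stem between 0.022 and 0.031 m and x of stem in the frame of board between -0.13 and 0.13 m and y of stem in the frame of board between -0.14 and 0.14 m and contact force between the fingers and stem below 0.2 N and linear speed of stem below 0.015 m/s and angular speed of stem below 0.5 rad/s), for 0.3 s.
2. The stem lies released in the chute before the case, between the guides (centre within 6 mm of the chute's middle line, 60 to 110 mm before the mouth), plaque up within 25 degrees (angle between plaque_face's own z axis and vertical below 0.436 rad and x of stem in the frame of mouth between -0.11 and -0.06 m and y of stem in the frame of mouth between -0.006 and 0.006 m and z of stem in the frame of mouth below 0.024 m and contact force between the fingers and stem below 0.2 N and linear speed of stem below 0.015 m/s and angular speed of stem below 0.5 rad/s), for 0.2 s.
3. The stem is fully home in the case: it sticks out of the mouth by less than 5 mm, plaque up within 25 degrees (x of stem in the frame of mouth above 0.07 m and y of stem in the frame of mouth between -0.006 and 0.006 m and z of stem in the frame of mouth below 0.024 m and angle between the x axis of stem and the x axis of case, either way round below 0.07 rad and angle between plaque_face's own z axis and vertical below 0.436 rad), for 0.2 s.
At the end, for the whole second after the job is handed in: The stem lies at rest fully home in the case, sticking out of the mouth by less than 5 mm, its red plaque facing up in the window within 25 degrees, and the orange flap is shut to within 0.15 rad (9 degrees) (all of step 3 and value of joint flap below 0.15 rad and linear speed of stem below 0.015 m/s and angular speed of stem below 0.5 rad/s); the robot touches nothing.
It fails at once if The stem is raised more than 14 mm off the board or chute floor while its plaque is more than 40 degrees off upright (height (world z) of stem above 0.04 m and angle between plaque_face's own z axis and vertical above 0.7 rad).
It fails at once if A bystander (candle cup, candlestick, bowl, bottle, tin, screwdriver, brass ring) is moved more than 30 mm (distance of any of candle_cup, candlestick, screw_bowl, polish, wax_tin, driver, drip_ring from where it was at the start of the episode above 0.03 m).
It also fails if it takes over 72 s, if anything falls off the work surface, if the arm or the gripper's body presses on something with over 40 N, if the wrist force passes 120 N, or if a joint passes its speed limit or range.

## Robot

A 7-joint arm with a two-finger parallel gripper is mounted at the origin on the work surface. World frame = base frame: x ahead of the robot, y to its left, z up, the work surface at z = 0. Lengths are in m, angles in rad, forces in N, time in s.
With the tool pointing down it reaches from about 0.425 to 0.95 m from the base axis. Payload 4.7 kg.
Tool frame: the origin (TCP) lies at the very end of the fingers, on their centre line; the grasp point (between the pads) lies 19 mm behind it; z points along the fingers, y is the line along which they close (so a half turn about z gives the same grasp; the last joint's range is limited). The gripper opens to 85 mm and grips with 20 to 120 N. Pads are 22 mm wide; open, the fingers measure 114 mm over their backs; the gripper's body (76 mm by 85 mm) begins 54 mm behind the grasp point. The pads swing forward as they close: fully open they stand 13 mm farther back than shut.
Start: joints at [1.099, 0.469, -0.049, 1.532, 0.024, 1.141, -0.082], TCP at [0.289, -0.61, 0.231] pointing down, gripper open.
Joint ranges: [-2.59, 2.59], [-0.33, 1.99], [-1.39, 1.29], [0.1, 2.45], [-1.04, 4.18], [0.21, 1.99], [-2.66, 2.66]. Speed limits (rad/s): [2.57, 2.57, 3.14, 3.14, 3.14, 3.14, 3.14].

## Interface

Orientations are given as a unit quaternion [x, y, z, w].
In Python, from plant import r, imaging, nets gives the robot as it stands.
- The arm moves only by the tool servo_tool, never from a script. Its argument "plan" is a list that holds one entry, the list of rows, each a list of 5 numbers: the shift along the tool's x, y, z in cm, then the turn about the tool's z in rad, then the finger opening in cm, from 0 to 8.54. A call has 1 to 10 rows; each row shifts and turns the commanded pose from where the row before left it, along the tool's axes as they then stand; what a row does not reach is not made up. A row lasts 1/10 s, in which the tool goes at most 50 mm and 8.59 degrees, less where a joint would pass 70% of its speed; a pose out of reach is approached as far as the arm can. A call is refused whole if a number of a shift passes 5 or a number of a turn 0.15, either way. A call with a gripper value outside its range is refused whole. The fingers move at their own pace and stop on an object; "squeeze" is the grip in N (left out, the last holds). Time passes only in rows, so rows that do not move let the fingers close. It gives the time, the measured TCP pose, the force, the opening and the grip force at its end, in the units of the state.
- r.read_state(): the state, without advancing time (a new reading comes with each control period).
- imaging.grab_frame(name): name is "scene" or "top" or "wrist"; returns a dict with "frame" (420x560x3 uint8, red, green, blue), "fov_y" (degrees; the focal length in pixels is half the picture's height over the tangent of half this angle, whatever the lens; pixels are square), "cx", "cy" (the principal point, pixels), "R" (3x3) and "t" (3): a world point X has camera coordinates R X + t. Camera axes: x right, y down, z forward; pixel columns grow to the right and rows downward; lengths in m; the calibration is good to about 2 mm. A picture is of the moment at which its call begins. There is no depth.
- r.finish_job(): hands the job in; it is judged then, once.
Trained networks look in the newest picture that a camera, given by its name, has taken for a name from the list of things; names that differ only in an ending like _2 or _b are one class to them, and where a whole thing is asked for, a point or a joint stands for the part that bears it (a point fixed in the world has none). Each returns a list of dicts, best first, with "p" (0 to 1); they miss things now and then, are a little off and sometimes report something else, mostly with a low value. They report only what shows in the picture. A call takes as long as a camera call.
- nets.spot_in(camera, query): "bbox" ([left, top, right, bottom] in pixels, round what is visible of it).
- nets.outline_of(camera, query): "mask" (420x560 bool, what is visible of it) and "bbox" ([left, top, right, bottom] in pixels, round what is visible of it).
- nets.landmark_of(camera, query): "uv" ([column, row] in pixels: a listed point, or the origin of a listed thing).
The state is a dict: "t": time; "joint_positions": joint angles; "qvel": joint speeds; "effort": joint torques, N m; "eef_pos": TCP position; "orientation": TCP orientation; "wrist_force": force on the tool from outside, world axes, zero at the start; "moment": the same for the moment, N m; "gripper_width": finger opening in m; "finger_force": force on a finger pad.
Only numpy, scipy, OpenCV 4.12 (cv2) and the standard library are available. Lean on these libraries where they do the work, as an engineer would, in place of code of your own. Each camera call takes 0.05 s, during which the arm holds its last target. There are 200 camera calls.

## Working session

There is one attempt and no reset: what is moved stays moved. The work goes in short steps, Python scripts to look and compute and a tool call to move; the robot and the scene stay as the last step left them, time stands still between calls to the robot, and variables do not carry over. Pictures are saved under pics/ and viewed, at most 10 in all, crops included, and the job is handed in when it is done.

Besides the shell and the picture viewer there is one more tool, called after "Call:" as name(argument=value, ...), one argument or row to a line, values as JSON. servo_tool: Moves the arm, as the interface text tells. Its arguments: {"type":"object","properties":{"plan":{"type":"array","items":{"type":"array","items":{"type":"array","items":{"type":"number"}}}},"squeeze":{"type":"number"}},"required":["plan"]}

```bash
mkdir -p pics; ls; cat > h.py <<'E'
import numpy as np, cv2
from plant import r, imaging, nets
def cam(n):
    f=imaging.grab_frame(n); h=f['frame'].shape[0]
    f['f']=h/2/np.tan(np.radians(f['fov_y'])/2); f['R']=np.array(f['R']); f['t']=np.array(f['t']); return f
def ray(f,uv,z):
    d=np.array([(uv[0]-f['cx'])/f['f'],(uv[1]-f['cy'])/f['f'],1]); d=f['R'].T@d; c=-f['R'].T@f['t']
    return c+d*(z-c[2])/d[2]
def proj(f,X):
    p=f['R']@np.array(X)+f['t']; return p[:2]/p[2]*f['f']+[f['cx'],f['cy']]
def save(f,n,box=None,s=1):
    im=f['frame'][:,:,::-1]
    if box: im=im[box[1]:box[3],box[0]:box[2]]
    cv2.imwrite('pics/'+n,cv2.resize(im,None,fx=s,fy=s))
E
python3 - <<'E'
from h import *
np.set_printoptions(precision=4,suppress=True)
print(r.read_state())
H=dict(stem=.026,plaque_face=.035,board=0,case=0,mouth=.008,flap_hinge=.04,flap_edge=.04,candle_cup=.008,candlestick=0,screw_bowl=0,polish=0,wax_tin=0,driver=.01,drip_ring=0)
ims=[]
for c in ['scene','top']:
    f=cam(c); ims.append(f['frame']); print(c,f['fov_y'],-f['R'].T@f['t'])
    for q,z in H.items():
        l=nets.landmark_of(c,q)[:2]
        print(q,[(round(d['p'],2),np.round(d['uv'],1),ray(f,d['uv'],z)[:2]) for d in l])
    save(f,c+'0.png',s=1.4)
E
```

```text
pics
{'t': 0.0, 'joint_positions': array([ 1.0991,  0.4695, -0.0486,  1.5337,  0.0241,  1.141 , -0.0823]), 'qvel': array([-0.0017,  0.0001,  0.0019, -0.    , -0.001 , -0.0005, -0.    ]), 'effort': array([ -0.001 , -51.0301,  -0.0468, -23.7712,   0.0108,   0.0075,
        -0.    ]), 'eef_pos': array([ 0.289 , -0.6094,  0.2303]), 'orientation': array([ 0.9756,  0.2196, -0.0002, -0.0009]), 'wrist_force': array([ 0.3724, -0.1669,  0.2146]), 'moment': array([-0.0005,  0.0002, -0.0099]), 'finger_force': 0.0, 'gripper_width': 0.08515740651514608}
scene 56.68752277782616 [ 0.9202 -0.5943  0.9267]
stem [(0.97, array([227.5, 268.7]), array([ 0.5503, -0.2014])), (0.5, array([202.7, 375.2]), array([ 0.6502, -0.4546]))]
plaque_face [(0.61, array([231.8, 265. ]), array([ 0.5578, -0.1906]))]
board [(0.7, array([244.5, 285.5]), array([ 0.607 , -0.2114]))]
case [(0.85, array([301.7, 184. ]), array([0.5786, 0.1855])), (0.35, array([240.3, 288. ]), array([ 0.6011, -0.2229]))]
mouth [(0.77, array([300.8, 182.5]), array([0.5761, 0.1832]))]
flap_hinge [(0.46, array([295.4, 181.2]), array([0.5709, 0.153 ])
[... 993 characters left out ...]
.5795, 0.1815]))]
case [(0.21, array([353.7, 210.6]), array([ 0.5922, -0.221 ]))]
mouth [(0.64, array([227.5, 209.9]), array([0.5843, 0.1858]))]
flap_hinge [(0.38, array([236.7, 215.1]), array([0.5627, 0.153 ]))]
flap_edge [(0.54, array([242.8, 231.2]), array([0.512 , 0.1321]))]
candle_cup [(0.64, array([366.3, 178.8]), array([ 0.6966, -0.2611]))]
candlestick [(0.59, array([273.9, 145.7]), array([0.8039, 0.0419]))]
screw_bowl []
polish [(0.72, array([130.3, 206. ]), array([0.5916, 0.5008]))]
wax_tin [(0.91, array([434.1, 236.1]), array([ 0.5148, -0.4787]))]
driver []
drip_ring [(0.83, array([424.7, 195.1]), array([ 0.6483, -0.4519])), (0.21, array([285.1, 274.7]), array([ 0.3816, -0.0034]))]
```

View pics/scene0.png

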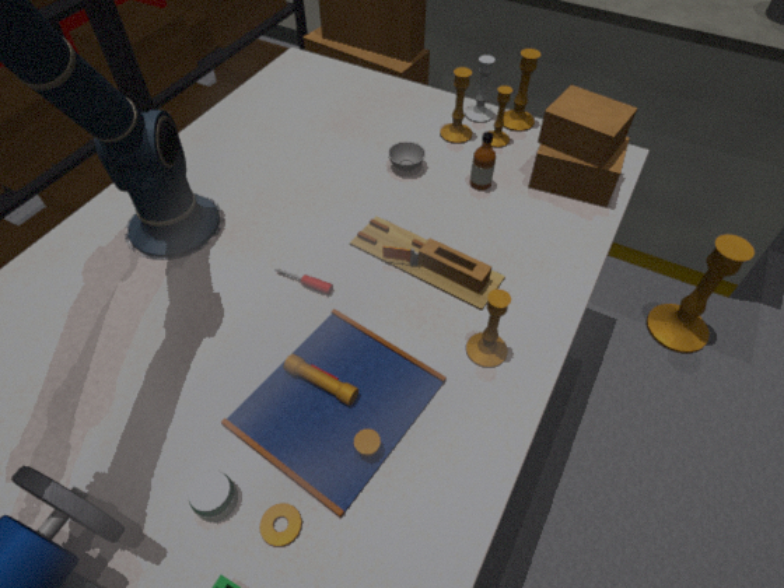

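```bash
python3 - <<'E'
import cv2
a=cv2.imread('pics/top0.png'); a=cv2.resize(a,None,fx=1/1.4,fy=1/1.4)
cv2.imwrite('pics/topc.png',cv2.resize(a[130:290,200:440],None,fx=3.3,fy=3.3,interpolation=cv2.INTER_CUBIC))
E
```

```text
(no output)
```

View pics/topc.png

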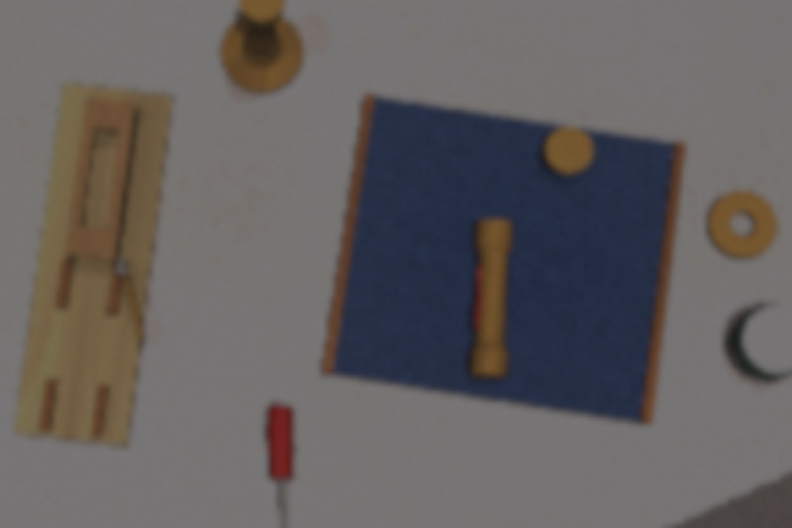

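The scene shows the board on the right and the case on the left. The stem, at about (490,300) in the crop, lies along world x. Its red plaque shows on the left (+y) side, so it must roll toward −y. The flap hangs open at (120–140, 268–345).

```bash
cat >> h.py <<'E'
def yaw(q): return 2*np.arctan2(q[1],q[0])
def wrap(a,p=2*np.pi): return (a+p/2)%p-p/2
def plan(P,psi,g,n,start=None):
    "rows taking the tool from its pose (or start=(pos,yaw)) to P, yaw psi (nearest half-turn not applied)"
    s=r.read_state(); p,a=(np.array(s['eef_pos']),yaw(s['orientation'])) if start is None else start
    a=wrap(a); P=np.array(P); da=wrap(psi-a)
    rows=[]
    for i in range(n):
        w=(P-p)/n; c,q=np.cos(a),np.sin(a)
        rows.append([round(100*(c*w[0]+q*w[1]),2),round(100*(q*w[0]-c*w[1]),2),round(-100*w[2],2),round(-da/n,3),g]); a+=da/n
    print(rows)
E
python3 - <<'E'
from h import *
plan([.54,-.2,.26],-.05,8.5,10)
f=cam('top')
for q,z in [('stem',.026),('board',.008),('case',.008)]:
    for d in nets.outline_of('top',q)[:1]:
        m=d['mask'].astype(np.uint8); c=max(cv2.findContours(m,0,1)[0],key=cv2.contourArea)
        b=cv2.boxPoints(cv2.minAreaRect(c)); w=np.array([ray(f,u,z)[:2] for u in b])
        print(q,d['p'],np.round(w,3).tolist(),np.round(w.mean(0),3),[round(float(np.arctan2(*(w[i+1]-w[i])[::-1])),3) for i in (0,1)],[round(float(np.linalg.norm(w[i+1]-w[i])),3) for i in (0,1)])
E
```

```text
[[np.float64(4.02), np.float64(-2.63), np.float64(-0.29), np.float64(0.049), 8.5], [np.float64(3.89), np.float64(-2.82), np.float64(-0.29), np.float64(0.049), 8.5], [np.float64(3.74), np.float64(-3.01), np.float64(-0.29), np.float64(0.049), 8.5], [np.float64(3.59), np.float64(-3.19), np.float64(-0.29), np.float64(0.049), 8.5], [np.float64(3.43), np.float64(-3.37), np.float64(-0.29), np.float64(0.049), 8.5], [np.float64(3.26), np.float64(-3.53), np.float64(-0.29), np.float64(0.049), 8.5], [np.float64(3.08), np.float64(-3.69), np.float64(-0.29), np.float64(0.049), 8.5], [np.float64(2.9), np.float64(-3.83), np.float64(-0.29), np.float64(0.049), 8.5], [np.float64(2.7), np.float64(-3.97), np.float64(-0.29), np.float64(0.049), 8.5], [np.float64(2.5), np.float64(-4.1), np.float64(-0.29), np.float64(0.049), 8.5]]
stem 0.84 [[0.48, -0.18], [0.632, -0.184], [0.632, -0.219], [0.48, -0.215]] [ 0.556 -0.199] [-0.025, -1.576] [0.152, 0.036]
board 0.55 [[0.482, -0.038], [0.762, -0.076], [0.718, -0.404], [0.439, -0.357]] [ 0.6   -0.219] [-0.136, -1.706] [0.283, 0.331]
case 0.95 [[0.419, 0.256], [0.769, 0.23], [0.756, 0.112], [0.407, 0.142]] [0.588 0.185] [-0.076, -1.674] [0.351, 0.118]
```

Call:
servo_tool(
  plan=[
    [[4.0,-2.6,-0.3,0.05,8.5],[3.9,-2.8,-0.3,0.05,8.5],[3.7,-3.0,-0.3,0.05,8.5],[3.6,-3.2,-0.3,0.05,8.5],[3.4,-3.4,-0.3,0.05,8.5],[3.3,-3.5,-0.3,0.05,8.5],[3.1,-3.7,-0.3,0.05,8.5],[2.9,-3.8,-0.3,0.05,8.5],[2.7,-4.0,-0.3,0.04,8.5],[2.5,-4.1,-0.3,0.04,8.5]],
  ],
)

```text
t: 2.7
eef_pos: [0.5418, -0.1994, 0.2618]
orientation: [1.0, -0.019, 0.0, 0.0]
wrist_force: [0.5, -0.4, -1.0]
gripper_width: 0.0851
finger_force: 0.0
```

Call:
servo_tool(
  plan=[
    [[0,0,0,0,5],[0,0,0,0,5],[0,0,0,0,5]],
  ],
)

```text
t: 3.0
eef_pos: [0.5402, -0.2027, 0.2612]
orientation: [1.0, -0.02, -0.0, 0.0]
wrist_force: [-0.4, 0.1, 0.3]
gripper_width: 0.0497
finger_force: 0.0
```

```bash
sed -i 's/    print(rows)/    print([[float(x) for x in q] for q in rows])/' h.py
cat >> h.py <<'E'
def rect(c,q,z):
    f=cam(c)
    for d in nets.outline_of(c,q)[:1]:
        m=d['mask'].astype(np.uint8); k=max(cv2.findContours(m,0,1)[0],key=cv2.contourArea)
        w=np.array([ray(f,u,z)[:2] for u in k[:,0]]); ce,sz,an=cv2.minAreaRect(w.astype(np.float32))
        if sz[0]<sz[1]: sz=sz[::-1]; an+=90
        print(q,round(d['p'],2),'centre',np.round(ce,4),'size',np.round(sz,4),'yaw',round(float(wrap(np.radians(an),np.pi)),3))
    return f
def pose():
    s=r.read_state(); print('t',round(s['t'],2),'tcp',np.round(s['eef_pos'],4),'yaw',round(float(wrap(yaw(s['orientation']))),4),'F',np.round(s['wrist_force'],2),'w',round(s['gripper_width'],4),'ff',round(s['finger_force'],2))
E
python3 - <<'E'
from h import *
pose()
f=rect('wrist','stem',.026)
print(-f['R'].T@f['t'], f['R'], f['fov_y'])
for q,z in [('plaque_face',.03),('stem',.026),('candle_cup',.008)]: print(q,[(round(d['p'],2),np.round(d['uv'],1),ray(f,d['uv'],z)[:2]) for d in nets.landmark_of('wrist',q)[:2]])
for d in nets.outline_of('wrist','plaque_face')[:2]: print(d['p'],d['bbox'],[ray(f,u,.028)[:2].round(4) for u in (d['bbox'][:2],d['bbox'][2:])])
save(f,'w1.png',s=1.4)
E
```

```text
t 3.0 tcp [ 0.5402 -0.2027  0.2612] yaw -0.0391 F [-0.45  0.12  0.32] w 0.0497 ff 0.0
stem 0.57 centre [ 0.5519 -0.2029] size [0.1561 0.0352] yaw -0.038
[ 0.62379095 -0.20619353  0.40340187] [[-0.03976837 -0.99920729  0.00180675]
 [-0.94335315  0.03814134  0.32959076]
 [-0.32939841  0.01140289 -0.94412217]] 63.51302751952049
plaque_face [(0.56, array([264.7, 162. ]), array([ 0.55353204, -0.18640351]))]
stem [(0.97, array([281.2, 157.4]), array([ 0.55719779, -0.20485682]))]
candle_cup [(0.78, array([349.6,  16.1]), array([ 0.69656309, -0.28070038]))]
0.5 [268.2, 130.3, 269.7, 189.2] [array([ 0.5874, -0.192 ]), array([ 0.5216, -0.1903])]
```

View pics/w1.png

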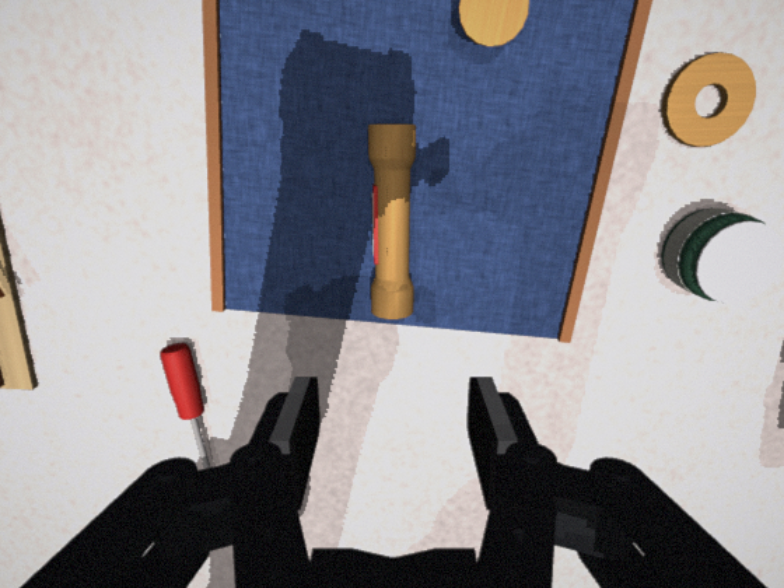

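The wrist picture shows the stem at about (392,220) with its collars at 130 and 300. A thin red sliver on its left (+y) edge at x≈375 means the plaque faces roughly +y, about 80° off upright. I'll cage the waist between the fingers and roll the stem toward −y.

Call:
servo_tool(
  plan=[
    [[0.35,0.04,4.0,0,4.4],[0.35,0.04,4.0,0,4.4],[0.35,0.04,4.0,0,4.4],[0.35,0.04,3.5,0,4.4],[0.1,0,3.0,0,4.4],[0,0,2.5,0,4.4],[0,0,2.0,0,4.4],[0,0,1.0,0,4.4],[0,0,0.6,0,4.4],[0,0,0,0,4.4]],
  ],
)

```text
t: 4.3
eef_pos: [0.5559, -0.2035, 0.0152]
orientation: [1.0, -0.019, -0.0, -0.0]
wrist_force: [0.3, -0.6, -0.0]
gripper_width: 0.044
finger_force: 0.0
```

Call:
servo_tool(
  plan=[
    [[0,0,0,0,3.6],[0,0,0,0,3.6],[0,0,0,0,3.6]],
  ],
)

```text
t: 4.6
eef_pos: [0.5565, -0.2035, 0.0162]
orientation: [1.0, -0.019, 0.001, 0.0]
wrist_force: [1.0, -0.6, 0.1]
gripper_width: 0.0357
finger_force: 0.0
```

```bash
python3 - <<'E'
from h import *
pose(); f=rect('wrist','stem',.026); print([(round(d['p'],2),np.round(d['uv'],1),ray(f,d['uv'],.026)[:2]) for d in nets.landmark_of('wrist','stem')[:2]]); rect('top','stem',.026)
E
```

```text
t 4.6 tcp [ 0.5565 -0.2035  0.0162] yaw -0.0372 F [ 1.03 -0.62  0.13] w 0.0357 ff 0.0
stem 0.56 centre [ 0.5626 -0.2032] size [0.1365 0.0362] yaw -0.038
[]
stem 0.63 centre [ 0.512  -0.1882] size [0.0638 0.0158] yaw -0.0
```

Call:
servo_tool(
  plan=[
    [[0,0.25,0,0,3.6],[0,0.25,0,0,3.6],[0,0.25,0,0,3.6],[0,0.25,0,0,3.6],[0,0.25,0,0,3.6],[0,0.25,0,0,3.6],[0,0.25,0,0,3.6],[0,0.25,0,0,3.6],[0,0.25,0,0,3.6],[0,0.15,0,0,3.6]],
  ],
)

```text
t: 5.85
eef_pos: [0.555, -0.2277, 0.0153]
orientation: [1.0, -0.019, 0.0, 0.0]
wrist_force: [0.3, 0.2, 0.8]
gripper_width: 0.0361
finger_force: 0.0
```

```bash
python3 - <<'E'
from h import *
pose(); f=rect('wrist','stem',.026)
for d in nets.outline_of('wrist','plaque_face')[:2]: print(d['p'],d['bbox'])
save(f,'w2.png',[100,0,460,420],1.4)
E
```

```text
t 5.85 tcp [ 0.555  -0.2277  0.0153] yaw -0.0375 F [0.3  0.16 0.8 ] w 0.0361 ff 0.0
stem 0.78 centre [ 0.5617 -0.2245] size [0.1357 0.036 ] yaw -0.039
0.62 [244.3, 239.5, 280.7, 379.1]
```

View pics/w2.png

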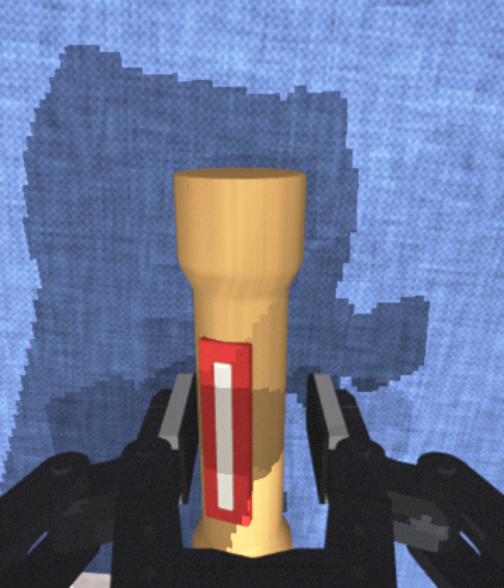

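The wrist picture shows the plaque turned up: its white line is at x≈225 against the waist centre at 242, so it is still about 20° short. That is about 7 mm more rolling.

Call:
servo_tool(
  plan=[
    [[0,0.2,0,0,3.6],[0,0.2,0,0,3.6],[0,0.15,0,0,3.6],[0,0.1,0,0,3.6],[0,0.05,0,0,3.6],[0,0,0,0,3.6],[0,0,0,0,3.6]],
  ],
)

```text
t: 6.7
eef_pos: [0.5548, -0.2342, 0.0153]
orientation: [1.0, -0.019, 0.0, 0.0]
wrist_force: [-0.1, 0.2, -0.6]
gripper_width: 0.0361
finger_force: 0.0
```

```bash
cat >> h.py <<'E'
def white(f,tip=False):
    "columns of red plaque, white line and brass waist on the rows of the plaque"
    hsv=cv2.cvtColor(f['frame'],cv2.COLOR_RGB2HSV); H,S,V=[hsv[...,i].astype(int) for i in range(3)]
    red=((H<6)|(H>172))&(S>140)&(V>60); brass=(H>10)&(H<28)&(S>70)&(V>60)
    out=[]
    for y in range(100,419):
        x=np.where(red[y,200:340])[0]+200
        if len(x)<8: continue
        gap=np.diff(x); i=gap.argmax()
        if gap[i]<4: continue
        b=np.where((brass|red)[y,200:340])[0]+200
        out.append([y,x[0],x[-1],(x[i]+x[i+1])/2,b[0],b[-1]])
    return np.array(out)
E
python3 - <<'E'
from h import *
pose(); f=rect('wrist','stem',.026); o=white(f); print(o[::8])
d=nets.outline_of('wrist','plaque_face')[:1]; print([(e['p'],e['bbox']) for e in d])
E
```

```text
t 6.7 tcp [ 0.5548 -0.2342  0.0153] yaw -0.0371 F [-0.09  0.21 -0.58] w 0.0361 ff 0.0
stem 0.59 centre [ 0.5618 -0.2312] size [0.1351 0.0358] yaw -0.039
[[244.  255.  291.  270.  240.  304. ]
 [267.  255.  291.  273.  240.  303. ]
 [275.  255.  291.  273.  241.  303. ]
 [283.  255.  291.  273.5 241.  303. ]
 [291.  255.  291.  273.5 241.  302. ]
 [299.  255.  291.  273.5 242.  302. ]
 [307.  256.  291.  273.5 242.  302. ]
 [315.  256.  291.  273.5 243.  302. ]
 [323.  256.  291.  273.5 243.  302. ]
 [331.  256.  291.  273.5 243.  301. ]
 [339.  256.  290.  274.  244.  301. ]
 [347.  257.  290.  274.  244.  301. ]
 [355.  257.  290.  274.  245.  301. ]
 [363.  257.  290.  274.  245.  301. ]]
[(0.9, [257.4, 241.9, 293.0, 377.3])]
```

Call:
servo_tool(
  plan=[
    [[0,-0.3,0,0,4.4],[0,0,0,0,4.4],[0,0,0,0,4.4],[0,0,0,0,4.4],[0,0,0,0,4.4],[0,0,0,0,4.4],[0,0,0,0,4.4]],
  ],
)

```text
t: 7.55
eef_pos: [0.5549, -0.2314, 0.0153]
orientation: [1.0, -0.019, 0.0, 0.0]
wrist_force: [-0.2, -0.9, -0.1]
gripper_width: 0.0443
finger_force: 0.0
```

```bash
python3 - <<'E'
from h import *
pose(); f=rect('wrist','stem',.026); o=white(f); print(o[::30])
E
```

```text
t 7.55 tcp [ 0.5549 -0.2314  0.0153] yaw -0.0373 F [-0.2  -0.85 -0.11] w 0.0443 ff 0.0
stem 0.63 centre [ 0.5617 -0.2311] size [0.1361 0.0367] yaw -0.041
[[244.  262.  298.  278.  247.  311. ]
 [289.  262.  298.  280.5 248.  309. ]
 [319.  263.  298.  280.5 249.  308. ]
 [349.  264.  297.  281.  250.  307. ]]
```

Call:
servo_tool(
  plan=[
    [[0,0,0.2,0,4.4],[0,0,0.2,0,4.0],[0,0,0,0,3.4],[0,0,0,0,3.0],[0,0,0,0,2.6],[0,0,0,0,2.2],[0,0,0,0,2.0],[0,0,0,0,2.0]],
  ],
  squeeze=40,
)

```text
t: 8.45
eef_pos: [0.5549, -0.2311, 0.0114]
orientation: [1.0, -0.019, -0.0, -0.0]
wrist_force: [-0.6, 0.2, 1.3]
gripper_width: 0.0268
finger_force: 39.2
```

```bash
python3 - <<'E'
from h import *
pose(); f=rect('wrist','stem',.026); o=white(f); print(o[::30])
E
```

```text
t 8.45 tcp [ 0.5549 -0.2311  0.0114] yaw -0.0371 F [-0.58  0.16  1.3 ] w 0.0268 ff 39.25
stem 0.7 centre [ 0.5638 -0.2316] size [0.1317 0.0361] yaw -0.046
[[248.  266.  302.  280.  248.  314. ]
 [293.  265.  302.  284.  249.  312. ]
 [323.  265.  301.  283.5 250.  311. ]
 [353.  266.  300.  283.  251.  310. ]]
```

Call:
servo_tool(
  plan=[
    [[0,0,-0.3,0,2.0],[0,0,-0.6,0,2.0],[0,0,-1.0,0,2.0],[0,0,-1.5,0,2.0],[0,0,-2.0,0,2.0],[0,0,-2.5,0,2.0],[0,0,-3.0,0,2.0],[0,0,-3.0,0,2.0],[-0.5,-1.5,-2.0,0.01,2.0],[-0.8,-2.5,-1.0,0.01,2.0]],
  ],
)

```text
t: 9.55
eef_pos: [0.5448, -0.1928, 0.1841]
orientation: [1.0, -0.031, 0.003, 0.001]
wrist_force: [-0.2, 0.6, -2.7]
gripper_width: 0.027
finger_force: 39.6
```

Call:
servo_tool(
  plan=[
    [[-0.8,-3,0,0.01,2.0],[-0.8,-3.5,0,0.01,2.0],[-0.8,-3.5,0,0.01,2.0],[-0.8,-3.5,0,0.01,2.0],[-0.8,-3.5,0,0.0,2.0],[-0.8,-3.5,0,0.0,2.0],[-0.8,-3.5,0,0,2.0],[-0.6,-3.0,0,0,2.0],[0,-2.0,0,0,2.0],[0,0,0,0,2.0]],
  ],
)

```text
t: 10.55
eef_pos: [0.5067, 0.1073, 0.1819]
orientation: [0.999, -0.046, 0.001, -0.001]
wrist_force: [1.7, 0.4, -2.9]
gripper_width: 0.0268
finger_force: 39.6
```

```bash
python3 - <<'E'
from h import *
pose(); f=rect('wrist','case',.008); o=white(f); print(o[::30])
for q,z in [('mouth',.008),('flap_hinge',.04),('flap_edge',.04),('case',0)]: print(q,[(round(d['p'],2),np.round(d['uv'],1),ray(f,d['uv'],z)[:2]) for d in nets.landmark_of('wrist',q)[:2]])
save(f,'w3.png',s=1.4)
E
```

```text
t 10.55 tcp [0.5067 0.1073 0.1819] yaw -0.0912 F [ 1.65  0.39 -2.92] w 0.0268 ff 39.62
case 0.78 centre [0.5406 0.1855] size [0.2596 0.1101] yaw -0.096
[[265.  264.  303.  284.5 200.  313. ]
 [295.  265.  301.  284.  256.  306. ]
 [325.  266.  301.  284.  257.  305. ]
 [355.  266.  300.  284.  253.  306. ]]
mouth [(0.93, array([189.3, 116.5]), array([0.57905219, 0.18282183]))]
flap_hinge [(0.77, array([220.7, 131.4]), array([0.56613258, 0.15082601]))]
flap_edge []
case [(0.89, array([192.8, 117.9]), array([0.57726291, 0.1819482 ]))]
```

View pics/w3.png

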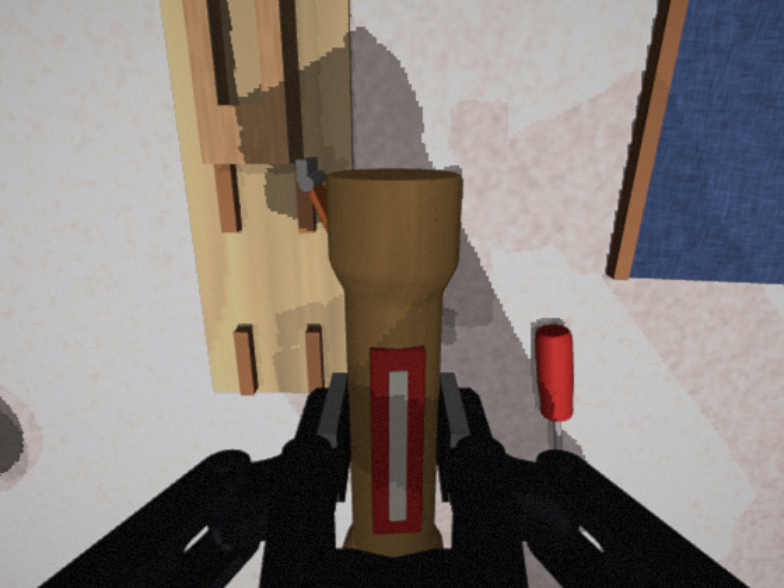

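The wrist picture shows the guides: the left pair at about (245,360) and (230,200), the right pair at (315,355) and (305,210). The mouth is at about (250,163) and the flap hinge at (308,170). I'll fit the guides for an accurate chute pose.

```bash
python3 - <<'E'
from h import *
f=cam('wrist'); hsv=cv2.cvtColor(f['frame'],cv2.COLOR_RGB2HSV)
for p in [(175,255),(226,245),(164,140),(160,200),(222,150)]: print(p,hsv[p[1],p[0]])
H,S,V=[hsv[...,i].astype(int) for i in range(3)]
m=((H<15)&(S>105)&(V>40)).astype(np.uint8); m[:,300:]=0; m[:112]=0
n,l,st,ce=cv2.connectedComponentsWithStats(m)
for i in range(1,n):
    if st[i,4]>150:
        k=np.argwhere(l==i)[:,::-1]; w=np.array([ray(f,u,.02)[:2] for u in k]); c,s,a=cv2.minAreaRect(w.astype(np.float32))
        print(st[i],np.round(c,4),np.round(s,4),a,np.round(w.mean(0),4))
        for y in range(st[i,1],st[i,1]+st[i,3],8):
            x=np.where(l[y]==i)[0]; print(y,x[0],x[-1],ray(f,(x[0]-.5,y),.02)[:2].round(4),ray(f,(x[-1]+.5,y),.02)[:2].round(4))
E
```

```text
(175, 255) [ 12 147  45]
(226, 245) [ 18  94 154]
(164, 140) [ 18  89 174]
(160, 200) [ 22  81 199]
(222, 150) [ 10 202  82]
[136 112  55  56 867] [0.5622 0.1972] [0.0463 0.0476] 84.25585174560547 [0.5659 0.2049]
112 138 186 [0.588  0.2161] [0.5838 0.1744]
120 145 157 [0.5809 0.2117] [0.5798 0.2005]
128 146 160 [0.5742 0.2123] [0.5729 0.1994]
136 147 159 [0.5674 0.213 ] [0.5663 0.2017]
144 148 160 [0.5605 0.2138] [0.5594 0.2023]
152 149 163 [0.5535 0.2145] [0.5522 0.2012]
160 150 164 [0.5464 0.2152] [0.5451 0.2018]
[203 131  33  54 878] [0.5415 0.1527] [0.0253 0.0478] 86.08386993408203 [0.5461 0.1521]
131 222 222 [0.5651 0.147 ] [0.565  0.1462]
139 204 226 [0.5599 0.1638] [0.5579 0.1438]
147 204 229 [0.553  0.1651] [0.5507 0.1422]
155 205 233 [0.5459 0.1654] [0.5433 0.1397]
163 206 233 [0.5387 0.1658] [0.5362 0.1407]
171 228 233 [0.5295 0.1472] [0.529  0.1418]
179 232 235 [0.5218 0.1447] [0.5214 0.141 ]
[161 235  18  49 589] [0.4469 0.2177] [0.0133 0.053 ] 84.60108947753906 [0.4473 0.218 ]
235 165 173 [0.4734 0.2173] [0.4726 0.2086]
243 161 174 [0.4655 0.2229] [0.4641 0.2094]
251 163
[... 749 characters left out ...]
 264 298 [0.4425 0.1246] [0.4391 0.0902]
263 264 299 [0.4338 0.1256] [0.4302 0.0899]
271 264 299 [0.4249 0.1266] [0.4212 0.0906]
279 264 299 [0.4158 0.1277] [0.4121 0.0914]
287 264 299 [0.4065 0.1288] [0.4028 0.0921]
295 264 299 [0.3971 0.1299] [0.3934 0.0929]
303 265 299 [0.3875 0.13  ] [0.3838 0.0937]
311 264 299 [0.3778 0.1322] [0.374  0.0945]
319 265 299 [0.3678 0.1323] [0.364  0.0953]
327 265 299 [0.3577 0.1334] [0.3539 0.0962]
335 265 299 [0.3474 0.1346] [0.3435 0.097 ]
343 265 298 [0.3369 0.1359] [0.3331 0.099 ]
351 265 299 [0.3262 0.1371] [0.3223 0.0988]
359 265 299 [0.3153 0.1384] [0.3113 0.0997]
367 265 299 [0.3041 0.1397] [0.3002 0.1006]
375 266 299 [0.2927 0.1399] [0.2888 0.1015]
```

```bash
python3 - <<'E'
from h import *
pose(); f=cam('wrist'); s=r.read_state()
for row in (172,183): 
  for z in (.1965,.2145): 
    w=ray(f,(395/1.4,row/1.4),z); print(row,z,w, (w[0]-s['eef_pos'][0]-.075)/.9958)
hsv=cv2.cvtColor(f['frame'],cv2.COLOR_RGB2HSV); print(f['frame'][116:140:1,283].tolist())
plan([.4975,.1894,.10],-.0915,2.0,5)
E
```

```text
t 10.9 tcp [0.5068 0.1021 0.1804] yaw -0.0993 F [ 0.24 -0.08 -3.2 ] w 0.0267 ff 39.63
172 0.1965 [0.58020019 0.09364681 0.1965    ] -0.0016061858941772936
172 0.2145 [0.58158351 0.09361161 0.2145    ] -0.00021703561813408658
183 0.1965 [0.57744518 0.09391904 0.1965    ] -0.004372815485875143
183 0.2145 [0.57922141 0.09384501 0.2145    ] -0.0025890978030811756
[[121, 114, 113], [124, 114, 112], [127, 122, 120], [127, 120, 117], [84, 74, 63], [60, 46, 29], [58, 44, 21], [56, 43, 19], [59, 36, 20], [60, 48, 26], [63, 47, 27], [59, 44, 24], [75, 58, 37], [107, 79, 44], [112, 84, 49], [115, 86, 49], [114, 86, 51], [110, 84, 46], [113, 86, 49], [112, 85, 48], [113, 83, 48], [113, 86, 53], [112, 83, 47], [111, 85, 47]]
[[-0.36, -1.72, 1.61, -0.001, 2.0], [-0.35, -1.72, 1.61, -0.001, 2.0], [-0.35, -1.72, 1.61, -0.001, 2.0], [-0.35, -1.72, 1.61, -0.001, 2.0], [-0.35, -1.72, 1.61, -0.001, 2.0]]
```

Call:
servo_tool(
  plan=[
    [[-0.3,-1.7,0,-0.008,2.0],[-0.3,-2.0,1.0,0,2.0],[-0.35,-2.0,2.0,0,2.0],[-0.35,-1.7,2.0,0,2.0],[-0.3,-1.2,2.0,0,2.0],[0,0,1.0,0,2.0],[0,0,0,0,2.0],[0,0,0,0,2.0],[0,0,0,0,2.0]],
  ],
)

```text
t: 11.85
eef_pos: [0.4996, 0.1899, 0.1013]
orientation: [0.999, -0.045, 0.001, -0.0]
wrist_force: [-0.1, -0.2, -1.1]
gripper_width: 0.0266
finger_force: 39.7
```

```bash
python3 - <<'E'
from h import *
pose(); f=cam('wrist'); save(f,'w4.png',s=1.4); pose()
for q,z in [('mouth',.008),('flap_hinge',.04),('flap_edge',.04),('case',0)]: print(q,[(round(d['p'],2),np.round(d['uv'],1),ray(f,d['uv'],z)[:2]) for d in nets.landmark_of('wrist',q)[:2]])
plan([.4985,.1894,.0114],-.0915,2.0,5)
E
```

```text
t 11.85 tcp [0.4996 0.1899 0.1013] yaw -0.0907 F [-0.11 -0.24 -1.11] w 0.0266 ff 39.71
t 11.9 tcp [0.4995 0.19   0.1014] yaw -0.0906 F [ 0.09 -0.91 -2.35] w 0.0266 ff 39.71
mouth [(0.69, array([279.1,  96.5]), array([0.5817166 , 0.18283693]))]
flap_hinge [(0.96, array([340.6, 116.8]), array([0.56749802, 0.14827344]))]
flap_edge [(0.83, array([373. , 215.4]), array([0.50495363, 0.12974304]))]
case [(0.78, array([275.5,  99.1]), array([0.58024544, 0.18546856]))]
[[-0.01, 0.02, 1.79, 0.0, 2.0], [-0.01, 0.02, 1.79, 0.0, 2.0], [-0.01, 0.02, 1.79, 0.0, 2.0], [-0.01, 0.02, 1.79, 0.0, 2.0], [-0.01, 0.02, 1.79, 0.0, 2.0]]
```

View pics/w4.png

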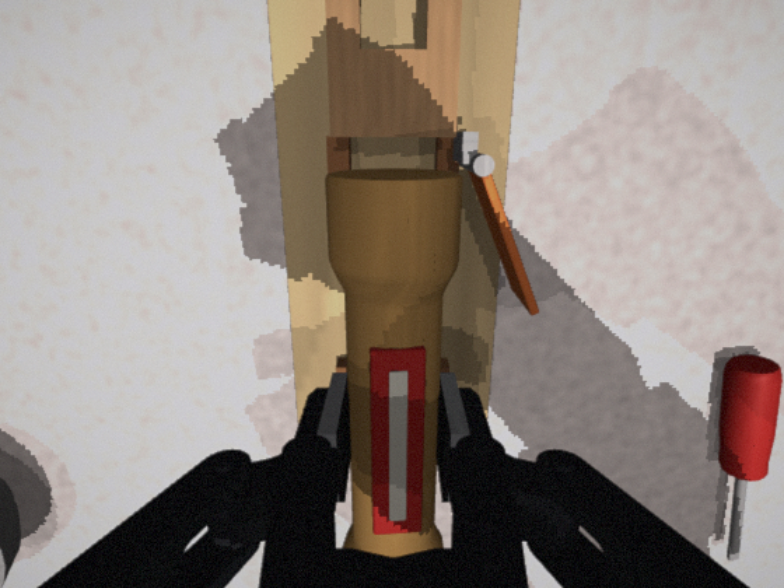

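The stem is centred over the chute: the far guides' inner edges are at about 350 and 436, and the collar centre is at 394. The flap is clear on the right, with its tip at (535,310). Lowering now.

Call:
servo_tool(
  plan=[
    [[-0.05,0.05,2.0,0,2.0],[0,0.02,2.0,0,2.0],[0,0,1.5,0,2.0],[0,0,1.0,0,2.0],[0,0,0.8,0,2.0],[0,0,0.6,0,2.0],[0,0,0.5,0,2.0],[0,0,0.4,0,2.0],[0,0,0,0,2.0],[0,0,0,0,2.0]],
  ],
)

```text
t: 13.1
eef_pos: [0.4982, 0.1899, 0.0125]
orientation: [0.999, -0.045, 0.0, -0.0]
wrist_force: [0.0, 0.1, -2.3]
gripper_width: 0.0267
finger_force: 39.8
```

```bash
python3 - <<'E'
from h import *
pose(); f=cam('wrist'); o=white(f); print(o[::40])
E
```

```text
t 13.1 tcp [0.4982 0.1899 0.0125] yaw -0.0892 F [ 0.    0.14 -2.29] w 0.0267 ff 39.8
[[248.  266.  302.  280.5 200.  339. ]
 [304.  265.  302.  284.5 200.  311. ]
 [344.  266.  301.  284.  248.  314. ]]
```

Call:
servo_tool(
  plan=[
    [[0,0,0.1,0,2.0],[0,0,0,0,2.0],[0,0,0,0,2.8],[0,0,0,0,3.2],[0,0,0,0,3.6],[0,0,0,0,4.0],[0,0,0,0,4.0],[0,0,0,0,4.0],[0,0,0,0,4.0],[0,0,0,0,4.0]],
  ],
)

```text
t: 14.15
eef_pos: [0.498, 0.1898, 0.0113]
orientation: [0.999, -0.045, 0.0, 0.0]
wrist_force: [-0.5, -0.2, -0.6]
gripper_width: 0.0402
finger_force: 0.0
```

```bash
python3 - <<'E'
from h import *
pose(); f=rect('wrist','stem',.026); o=white(f); print(o[::40])
E
```

```text
t 14.15 tcp [0.498  0.1898 0.0113] yaw -0.0891 F [-0.46 -0.2  -0.59] w 0.0402 ff 0.0
stem 0.67 centre [0.5069 0.1885] size [0.1316 0.0367] yaw -0.09
[[248.  265.  301.  279.  200.  339. ]
 [303.  265.  301.  283.5 239.  322. ]
 [343.  266.  300.  283.5 234.  327. ]]
```

Call:
servo_tool(
  plan=[
    [[0,0,-0.5,0,4.0],[0,0,-1.5,0,4.0],[0,0,-2.5,0,4.0],[0,0,-2.5,0,4.0],[-1.5,0,-1.0,0.002,3],[-2.5,0,0,0,1],[-2.5,0,0,0,0],[-2.0,0,0,0,0],[-1.5,0,0,0,0],[0,0,0,0,0]],
  ],
)

```text
t: 15.25
eef_pos: [0.3967, 0.1989, 0.0915]
orientation: [0.999, -0.045, -0.0, 0.0]
wrist_force: [1.5, -0.7, 0.4]
gripper_width: -0.0002
finger_force: 0.0
```

```bash
python3 - <<'E'
from h import *
pose(); f=rect('wrist','stem',.026); save(f,'w5.png',s=1.2); pose()
print([(round(d['p'],2),ray(f,d['uv'],.026)[:2]) for d in nets.landmark_of('wrist','stem')[:1]])
plan([.3968,.1985,.014],-.0915,0,6)
E
```

```text
t 15.25 tcp [0.3967 0.1989 0.0915] yaw -0.0891 F [ 1.45 -0.69  0.38] w -0.0002 ff 0.0
stem 0.55 centre [0.472  0.1919] size [0.1106 0.0363] yaw -0.089
t 15.35 tcp [0.3993 0.1991 0.0917] yaw -0.0912 F [-0.68 -0.13 -0.89] w -0.0001 ff 0.0
[]
[[-0.05, 0.01, 1.29, -0.0, 0.0], [-0.05, 0.01, 1.29, -0.0, 0.0], [-0.05, 0.01, 1.29, -0.0, 0.0], [-0.05, 0.01, 1.29, -0.0, 0.0], [-0.05, 0.01, 1.29, -0.0, 0.0], [-0.05, 0.01, 1.29, -0.0, 0.0]]
```

View pics/w5.png

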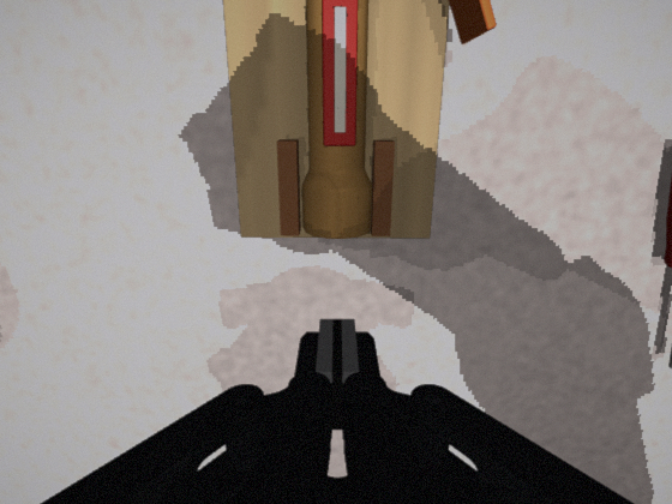

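The stem lies in the chute with its plaque up: the white line is at 339 and the waist centre at 337. The fingers are behind it, at about (338,330), and in line. Lowering them behind the end.

Call:
servo_tool(
  plan=[
    [[-0.4,0,1.0,0,0],[0,0,2.0,0,0],[0,0,2.0,0,0],[0,0,1.5,0,0],[0,0,1.0,0,0],[0,0,0.2,0,0],[0,0,0,0,0]],
  ],
)

```text
t: 16.1
eef_pos: [0.3945, 0.1993, 0.014]
orientation: [0.999, -0.046, -0.0, 0.0]
wrist_force: [-0.2, 0.8, -0.2]
gripper_width: -0.0001
finger_force: 0.0
```

Call:
servo_tool(
  plan=[
    [[0.5,0,0,0,0],[0.5,0,0,0,0],[0.5,0,0,0,0],[0.5,0,0,0,0],[0.5,0,0,0,0],[0.5,0,0,0,0],[0.5,0,0,0,0],[0.5,0,0,0,0],[0.5,0,0,0,0],[0.5,0,0,0,0]],
  ],
)

```text
t: 17.1
eef_pos: [0.4446, 0.1946, 0.0143]
orientation: [0.999, -0.046, -0.0, 0.0]
wrist_force: [-3.4, 0.8, 3.5]
gripper_width: 0.0002
finger_force: 1.7
```

```bash
python3 - <<'E'
from h import *
pose(); f=rect('wrist','stem',.026); o=white(f); print(o[::40])
s=r.read_state()['eef_pos']; d=s[:2]-[.581,.1818]; print('case frame tcp',d@[.9958,-.0913],d@[.0913,.9958])
E
```

```text
t 17.1 tcp [0.4446 0.1946 0.0143] yaw -0.0912 F [-3.36  0.79  3.55] w 0.0002 ff 1.75
stem 0.57 centre [0.5006 0.1888] size [0.1142 0.036 ] yaw -0.09
[[100.  262.  306.  285.  200.  339. ]
 [140.  263.  305.  284.5 200.  339. ]]
case frame tcp -0.1356357128580857 0.00043467907365722365
```

Call:
servo_tool(
  plan=[
    [[0.7,0,0,0,0],[0.7,0,0,0,0],[0.7,0,0,0,0],[0.7,0,0,0,0],[0.7,0,0,0,0],[0.7,0,0,0,0],[0.7,0,0,0,0],[0.7,0,0,0,0],[0.7,0,0,0,0],[0.7,0,0,0,0]],
  ],
)

```text
t: 18.2
eef_pos: [0.5146, 0.1882, 0.0143]
orientation: [0.999, -0.046, 0.0, 0.0]
wrist_force: [-0.6, 0.6, -2.1]
gripper_width: 0.0003
finger_force: 0.5
```

Call:
servo_tool(
  plan=[
    [[0.7,0,0,0,0],[0.7,0,0,0,0],[0.7,0,0,0,0],[0.6,0,0,0,0],[0.4,0,0,0,0],[0.4,0,0,0,0],[0,0,0,0,0]],
  ],
)

```text
t: 18.9
eef_pos: [0.5497, 0.1851, 0.0144]
orientation: [0.999, -0.046, 0.001, -0.0]
wrist_force: [0.3, -0.3, 0.2]
gripper_width: 0.0002
finger_force: 0.0
```

```bash
python3 - <<'E'
from h import *
pose(); f=rect('wrist','stem',.026); save(f,'w6.png',s=1.4)
s=r.read_state()['eef_pos']; d=s[:2]-[.581,.1818]; print('case frame tcp',d@[.9958,-.0913],d@[.0913,.9958])
E
```

```text
t 18.9 tcp [0.5497 0.1851 0.0144] yaw -0.0914 F [ 0.28 -0.25  0.18] w 0.0002 ff 0.0
stem 0.62 centre [0.6346 0.1766] size [0.0562 0.0279] yaw -0.095
case frame tcp -0.03177130303090405 0.00047775934523329894
```

View pics/w6.png

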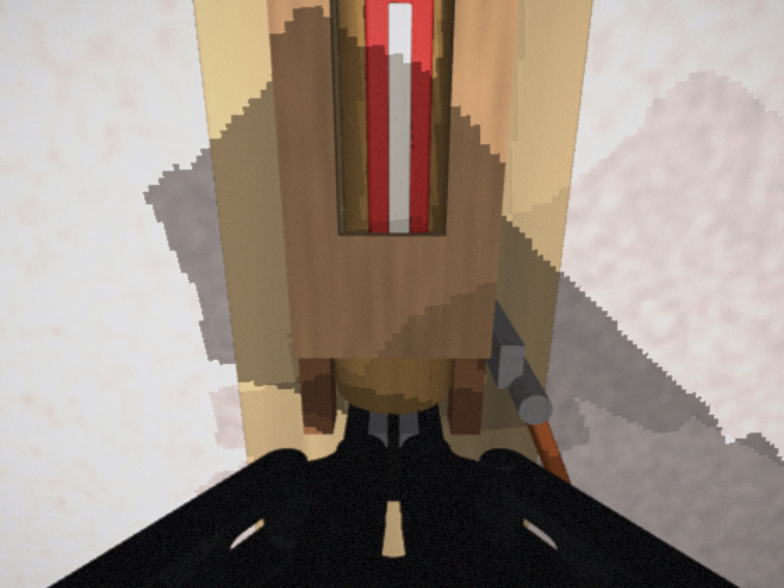

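The plaque shows straight up in the window, with its white line at (399,120). About 20 mm of the stem still sticks out. I'll go on pushing until it stops.

Call:
servo_tool(
  plan=[
    [[0.4,0,0,0,0],[0.4,0,0,0,0],[0.4,0,0,0,0],[0.3,0,0,0,0],[0.2,0,0,0,0],[0,0,0,0,0]],
  ],
)

```text
t: 19.6
eef_pos: [0.5664, 0.1836, 0.0143]
orientation: [0.999, -0.046, 0.0, -0.0]
wrist_force: [-2.5, -0.3, 1.1]
gripper_width: -0.0003
finger_force: 1.0
```

Call:
servo_tool(
  plan=[
    [[0.15,0,0,0,0],[0.15,0,0,0,0],[0.1,0,0,0,0]],
  ],
)

```text
t: 19.9
eef_pos: [0.5699, 0.1831, 0.0143]
orientation: [0.999, -0.046, 0.0, 0.0]
wrist_force: [-2.8, 1.1, 2.5]
gripper_width: 0.0
finger_force: 1.6
```

```bash
python3 - <<'E'
from h import *
pose()
s=r.read_state()['eef_pos']; d=s[:2]-[.581,.1818]; print('case frame tcp',d@[.9958,-.0913],d@[.0913,.9958])
E
```

```text
t 19.9 tcp [0.5699 0.1831 0.0143] yaw -0.0912 F [-2.76  1.12  2.52] w 0.0 ff 1.65
case frame tcp -0.011206741991707063 0.0003230241284989817
```

Call:
servo_tool(
  plan=[
    [[0.1,0,0,0,0],[0.1,0,0,0,0]],
  ],
)

```text
t: 20.1
eef_pos: [0.5718, 0.1829, 0.0143]
orientation: [0.999, -0.046, 0.0, 0.0]
wrist_force: [-2.1, -0.7, 2.2]
gripper_width: -0.0001
finger_force: 1.1
```

Call:
servo_tool(
  plan=[
    [[0.1,0,0,0,0],[0.05,0,0,0,0]],
  ],
)

```text
t: 20.3
eef_pos: [0.5719, 0.1829, 0.0143]
orientation: [0.999, -0.045, -0.001, 0.0]
wrist_force: [-7.5, -0.0, 6.1]
gripper_width: 0.0002
finger_force: 3.5
```

The force rose and the tool stopped, so the stem is home. Next I back out and plan the flap swing.

Call:
servo_tool(
  plan=[
    [[-1.0,0,0,0,0],[-1.5,0,0,0,0],[-1.5,0,-1.0,0,0],[-1.0,0,-2.5,0,0],[0,0,-3.5,0,0],[0,2.0,-2.0,0,0],[0,3.0,0,0,0],[0,3.0,0,0,0],[0,2.0,0,0,0],[0,0,0,0,0]],
  ],
)

```text
t: 21.3
eef_pos: [0.5148, 0.0839, 0.1043]
orientation: [0.999, -0.049, 0.001, 0.001]
wrist_force: [0.2, -0.4, 0.2]
gripper_width: 0.0001
finger_force: 0.0
```

```bash
python3 - <<'E'
from h import *
pose(); f=cam('wrist'); save(f,'w7.png',s=1.2)
C=np.array([.9958,-.0913]); N=np.array([.0913,.9958]); M=np.array([.581,.1818])
for q,z in [('mouth',.008),('flap_hinge',.04),('flap_edge',.04)]:
  for d in nets.landmark_of('wrist',q)[:1]:
    w=ray(f,d['uv'],z)[:2]; print(q,d['p'],'case',w@C-M@C,w@N-M@N)
s=r.read_state()['eef_pos'][:2]-M; print('tcp case',s@C,s@N)
ph=np.r_[2.25,np.linspace(2.0,-.03,18)]
u=np.c_[-np.sin(ph),np.cos(ph)]; n=np.c_[-np.cos(ph),-np.sin(ph)]
P=np.array([-.010,-.034])+.045*u+(.011*abs(np.cos(ph))+.015*abs(np.sin(ph))+.002)[:,None]*n
P[0]=[P[1][0],-.10]
print(np.round(P[:2],4),P[-1]); D=np.diff(P,axis=0)*100; print([[round(float(a),2),round(float(-b),2),0,0,0] for a,b in D])
E
```

```text
t 21.3 tcp [0.5148 0.0839 0.1043] yaw -0.0971 F [ 0.2  -0.36  0.22] w 0.0001 ff 0.0
mouth 0.77 case 0.0003805358140491766 0.0017796698210963136
flap_hinge 0.57 case -0.011658563673690336 -0.03217939268169631
flap_edge 0.84 case -0.06972724606877412 -0.05920622532685654
tcp case -0.057563059300286615 -0.09812206033351051
[[-0.0425 -0.1   ]
 [-0.0425 -0.0711]] [-0.02208914  0.01138304]
[[0.0, -2.89, 0, 0, 0], [-0.44, -0.47, 0, 0, 0], [-0.38, -0.54, 0, 0, 0], [-0.3, -0.61, 0, 0, 0], [-0.22, -0.56, 0, 0, 0], [-0.17, -0.45, 0, 0, 0], [-0.12, -0.49, 0, 0, 0], [-0.06, -0.53, 0, 0, 0], [0.01, -0.56, 0, 0, 0], [0.09, -0.57, 0, 0, 0], [0.17, -0.58, 0, 0, 0], [0.26, -0.57, 0, 0, 0], [0.35, -0.54, 0, 0, 0], [0.44, -0.5, 0, 0, 0], [0.52, -0.44, 0, 0, 0], [0.6, -0.37, 0, 0, 0], [0.66, -0.28, 0, 0, 0], [0.62, -0.18, 0, 0, 0]]
```

View pics/w7.png

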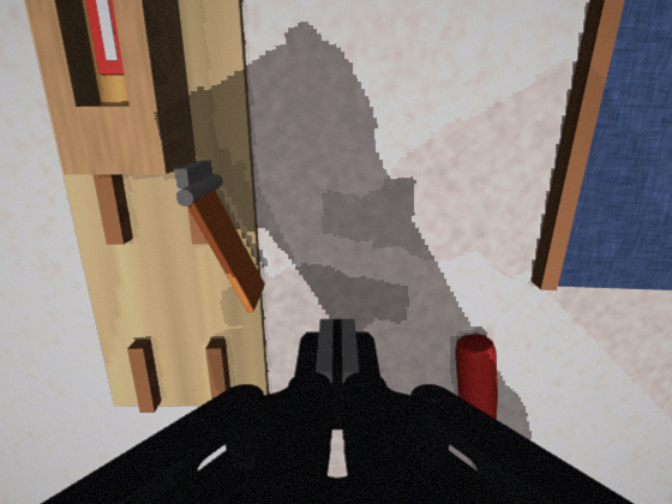

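The flap is at about 2 rad, with its hinge at (195,185) and tip at (255,290). The fingers stand clear to its right, and nothing sticks out of the mouth.

Call:
servo_tool(
  plan=[
    [[1.0,0,1.0,0,0],[0.5,0,2.0,0,0],[0,0,2.0,0,0],[0,0,1.5,0,0],[0,0,0.5,0,0],[0,-0.7,0,0,0],[0,-0.7,0,0,0],[0,-0.7,0,0,0],[0,-0.7,0,0,0],[0,0,0,0,0]],
  ],
)

```text
t: 22.5
eef_pos: [0.5322, 0.1163, 0.035]
orientation: [0.999, -0.044, 0.001, -0.001]
wrist_force: [-0.5, 0.2, -0.6]
gripper_width: -0.0001
finger_force: 0.0
```

Call:
servo_tool(
  plan=[
    [[-0.44,-0.47,0,0,0],[-0.38,-0.54,0,0,0],[-0.3,-0.6,0,0,0],[-0.22,-0.56,0,0,0],[-0.17,-0.45,0,0,0],[-0.12,-0.5,0,0,0],[-0.06,-0.53,0,0,0],[0,-0.56,0,0,0],[0.1,-0.57,0,0,0]],
  ],
)

```text
t: 23.4
eef_pos: [0.5202, 0.1638, 0.0342]
orientation: [0.999, -0.046, -0.0, 0.0]
wrist_force: [-0.1, -0.8, -0.3]
gripper_width: 0.0003
finger_force: 0.4
```

```bash
python3 - <<'E'
from h import *
pose(); f=cam('wrist')
C=np.array([.9958,-.0913]); N=np.array([.0913,.9958]); M=np.array([.581,.1818])
for q,z in [('flap_hinge',.04),('flap_edge',.04)]:
  for d in nets.landmark_of('wrist',q)[:1]:
    w=ray(f,d['uv'],z)[:2]; print(q,d['p'],'case',w@C-M@C,w@N-M@N)
s=r.read_state()['eef_pos'][:2]-M; print('tcp case',s@C,s@N)
E
```

```text
t 23.4 tcp [0.5202 0.1638 0.0342] yaw -0.0912 F [-0.09 -0.78 -0.34] w 0.0003 ff 0.41
flap_hinge 0.88 case -0.009324517529962884 -0.03376022365500392
flap_edge 0.74 case -0.06779427443068142 0.001163200550030996
tcp case -0.05875456880910902 -0.022955662189748836
```

Call:
servo_tool(
  plan=[
    [[0.17,-0.58,0,0,0],[0.26,-0.57,0,0,0],[0.35,-0.54,0,0,0],[0.44,-0.5,0,0,0],[0.52,-0.44,0,0,0],[0.6,-0.37,0,0,0],[0.66,-0.28,0,0,0],[0.4,-0.1,0,0,0],[0.2,0,0,0,0],[0,0,0,0,0]],
  ],
)

```text
t: 24.55
eef_pos: [0.5598, 0.1939, 0.0344]
orientation: [0.999, -0.046, 0.0, -0.0]
wrist_force: [0.3, -0.6, 0.3]
gripper_width: 0.0
finger_force: 0.0
```

```bash
python3 - <<'E'
from h import *
pose(); f=cam('wrist')
C=np.array([.9958,-.0913]); N=np.array([.0913,.9958]); M=np.array([.581,.1818])
for q,z in [('flap_hinge',.04),('flap_edge',.04)]:
  for d in nets.landmark_of('wrist',q)[:1]:
    w=ray(f,d['uv'],z)[:2]; print(q,d['p'],'case',w@C-M@C,w@N-M@N)
s=r.read_state()['eef_pos'][:2]-M; print('tcp case',s@C,s@N)
E
```

```text
t 24.55 tcp [0.5598 0.1939 0.0344] yaw -0.0914 F [ 0.29 -0.6   0.31] w 0.0 ff 0.0
flap_hinge 0.59 case -0.009950806351122776 -0.03294081567957327
flap_edge 0.79 case -0.011256884465593142 0.03265419583860407
tcp case -0.022711829237175192 0.00993456681362795
```

Nearly shut. One gentle push to the stop, then I back away.

Call:
servo_tool(
  plan=[
    [[0.1,0,0,0,0],[0.1,0,0,0,0],[0.05,0,0,0,0]],
  ],
)

```text
t: 25.0
eef_pos: [0.5608, 0.1936, 0.0343]
orientation: [0.999, -0.045, -0.001, 0.0]
wrist_force: [-3.7, 1.5, 2.8]
gripper_width: -0.0001
finger_force: 1.8
```

Call:
servo_tool(
  plan=[
    [[-0.5,0,0,0,0],[-1.5,0,0,0,0],[-2.0,0,-1.0,0,0],[-2.0,0,-3.0,0,0],[0,0,-4.0,0,0],[0,0,-3.0,0,0],[0,0,0,0,0],[0,0,0,0,0]],
  ],
)

```text
t: 25.8
eef_pos: [0.5023, 0.199, 0.1449]
orientation: [0.999, -0.046, 0.001, -0.0]
wrist_force: [-0.4, 0.5, -0.3]
gripper_width: 0.0003
finger_force: 0.0
```

```bash
python3 - <<'E'
from h import *
pose(); f=cam('wrist'); save(f,'w8.png',s=1.2)
C=np.array([.9958,-.0913]); N=np.array([.0913,.9958]); M=np.array([.581,.1818])
for q,z in [('flap_hinge',.04),('flap_edge',.04)]:
  for d in nets.landmark_of('wrist',q)[:1]:
    w=ray(f,d['uv'],z)[:2]; print(q,d['p'],'case',w@C-M@C,w@N-M@N)
E
```

```text
t 25.8 tcp [0.5023 0.199  0.1449] yaw -0.0914 F [-0.44  0.53 -0.32] w 0.0003 ff 0.0
flap_hinge 0.71 case -0.011349810691446915 -0.035170077608607964
flap_edge 0.77 case -0.010292586114765245 0.033969926328085986
```

View pics/w8.png

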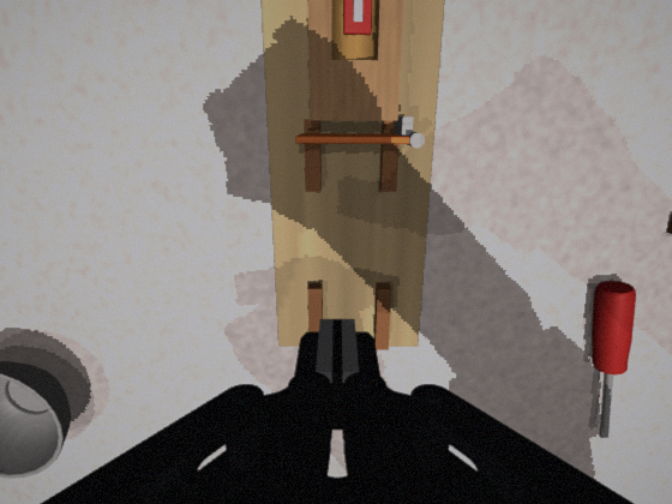

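The flap is shut straight across the mouth at (300–415, 138), the plaque shows upright in the window at (357,15), and the arm touches nothing. Handing in.

```bash
python3 -c "
from h import *
print(r.finish_job())"
```

```text
the job is handed in; nothing more can be done
None
```

The job is handed in at about 26 s of the 72 s: I rolled the stem plaque-up on the board, laid it in the chute, pushed it to its stop in the case and shut the flap; the last picture shows the plaque up in the window and the flap closed, but no verdict came back.

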